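# Hold the pin replicator ready over the well plate

## Robot

A 6-joint arm with a two-finger parallel gripper is mounted at the origin on a cart in front of the work surface, level with it; the furniture and walls round the work are solid. World frame = base frame: x ahead of the robot, y to its left, z up, the work surface at z = 0. Lengths are in m, angles in degrees, forces in N, time in s.
With the tool pointing down it reaches from about 0.35 to 0.875 m from the base axis. Payload 4.2 kg.
Tool frame: the origin (TCP) lies midway between the tips of the shut fingers; the grasp point (between the pads) lies 19 mm behind it; z points along the fingers, y is the direction in which the jaws open and shut (so a half turn about z gives the same grasp; the last joint's range is limited). The gripper opens to 87 mm and grips with 3 to 60 N. Pads are 19 mm wide; open, the fingers measure 117 mm over their backs; the gripper's body (75 mm by 190 mm) begins 51 mm behind the grasp point.
Start: joints at [87.124, 22.042, 0.453, 0, -68.411, -14.817], TCP at [0.19, 0.595, 0.223] pointing down, gripper open.
Joint ranges: [-179.83, 179.83], [-69.29, 118.12], [-61.27, 80.66], [-181.25, 117.63], [-171.15, -9.14], [-177.46, 177.46]. Speed limits (degrees/s): [159.86, 159.86, 180, 180, 180, 180].

## Interface

Orientations are given as a 3x3 rotation matrix whose columns are the frame's x, y, z axes.
In Python, from station import r gives the robot as it stands.
- The arm moves only by the tool carry_out, never from a script. Its argument "steps" is a list of rows, each a list of 2 entries, a list of its own where there are three numbers: the shift along the tool's x, y, z in cm, then the turn about the tool's z in degrees. In form: [[[x, y, z], twist], ...]. A call has 1 to 20 rows; each row is the pose to reach, as a shift and turn from the pose measured when the call began, along the tool's axes at that moment; what a row does not reach only later rows make up. A row lasts 1/10 s, in which the tool goes at most 50 mm and 8.59 degrees, less where a joint would pass 70% of its speed; a pose out of reach is approached as far as the arm can. A call with a gripper value outside its range is refused whole. "gripper" is the gripper's target within -1 to 1 (fully open at 1, half-way at 0, shut at -1), set as the call begins (left out, the last holds). The fingers move at their own pace and stop on an object; the grip force is fixed at half the most. Time passes only in rows, so rows that repeat a pose let the fingers close. It gives the time, the measured TCP pose, the force and the opening at its end, in the units of the state.
- r.sense(): the state, without advancing time (a new reading comes with each control period).
- r.capture(name): name is "scene" or "side" or "wrist"; returns the picture (480x640x3 uint8, red, green, blue); there is no depth.
- r.calibration(name): a dict with "camera_matrix" (3x3 intrinsics, pixels), "world_from_camera" (4x4, takes a point from camera to world coordinates). Camera axes: x right, y up, looking along -z (the intrinsics and any distortion apply to the point x, -y, -z); pixel columns grow to the right and rows downward; lengths in m; the calibration is good to about 2 mm. A picture is of the moment at which its call begins: read the wrist's pose just before it. calibration takes no time and is no camera call; for the wrist camera it gives the pose at the moment of the call.
- r.finish_job(): hands the job in, once; it reports no verdict.
Trained networks look in the newest picture that a camera, given by its name, has taken for a name from the list of things; names that differ only in an ending like _2 or _b are one class to them, and where a whole thing is asked for, a point or a joint stands for the part that bears it (a point fixed in the world has none). Each returns a list of dicts, best first, with "confidence" (0 to 1); they miss things now and then, are a little off and sometimes report something else, mostly with a low value. They report only what shows in the picture. A call takes as long as a camera call.
- r.cut_out(camera, target): "pixels" (480x640 bool, what is visible of it).
- r.place_of(camera, target): "centre" ([x, y, z] in m, in world coordinates, good to about 4 mm: a listed point, or the origin of a listed thing).
The state is a dict: "time_s": time; "joints": joint angles; "joint_velocities": joint speeds; "effort": joint torques, N m; "tcp_pos": TCP position; "ee_rot": TCP orientation; "wrist_force": force on the tool from outside, world axes, zero at the start; "moment": the same for the moment, N m; "gripper_width": opening from 0.0 (shut) to 1.0 (fully open).
Only numpy, scipy, OpenCV 4.12 (cv2) and the standard library are available. Lean on these libraries where they do the work, as an engineer would, in place of code of your own. Each camera call takes 0.05 s, during which the arm holds its last target. There are 200 camera calls.

## Task

Take the six-pin replicator out of its grey tray by its green handle, carry it over the top of the white carton and hold it level over the blue six-well plate, ready for stamping: each pin above the middle of its own well, the tips about a centimetre above the plate and touching nothing. Finish like that, still holding it in the air; do not touch the plates with it, and leave both plates, the carton, the jar and the beaker where they stand.

Things in the scene. Friction and masses are not known exactly. Their poses are not given: they have to be found in the camera images.
- replicator: Six-pin replicator, 0.2 to 0.33 kg, upright on its pins in the tray. Origin: amid the six 8 mm pins at the level of their tips; x along block and handle, z up. Pins 3 along x by 2 along y, 38.5 mm apart both ways; aluminium block 100 x 60 mm (x, y) from z = 28 to 40 mm; green handle bar above it on two posts. A half turn about z makes no difference.
- replicator_grip (a point): Centre of the replicator's green handle bar, 84 mm above the pin tips. The bar is 80 mm long (replicator x), 16 mm thick (y) and 24 mm high (from 72 to 96 mm above the tips); its posts, 11 mm thick, stand 28 mm either side of the centre.
- park_tray: Grey open tray, 160 x 120 x 18 mm, walls and floor 5 mm thick, fixed to the worktop; origin under its centre, x along its long side. The replicator stands in it.
- blue_plate: The target: blue six-well plate, 127 x 85 x 20 mm (x, y, z), loose on the worktop, six round wells of 33 mm diameter and 17 mm depth in 3 along x by 2 along y, centres 38.5 mm apart both ways like the pins. Origin: centre of its underside; x along its long side, z up.
- blue_plate_top (a point): Centre of the blue plate's top face, 20 mm above its underside.
- white_plate: White six-well plate of the same shape, loose, not to be used; origin at the centre of its underside. The two plates stand one nearer, one farther from the robot, either way round.
- carton: White closed carton, 66 x 124 x 115 mm (x, y, z), standing loose between the tray and the plates, long side pointing roughly away from the robot; 0.4 kg; origin at the centre of its underside, y along its long side.
- jar: White jar with blue cap, 62 mm diameter, 90 mm high, loose, beside the carton on the robot's side; origin at the centre of its underside.
- cup: White plastic beaker, 66 mm diameter, 77 mm high, loose, beyond the carton; origin at the centre of its underside.

How it is judged:
By the outcome, as a careful person would: the job done as asked, in the order asked, and still so for the second after the job is handed in, while the arm keeps its last pose, push and grip.
It also fails if it takes over 40 s, if anything falls off the work surface, if the arm or the gripper's body presses on something with over 40 N, if the wrist force passes 120 N, or if a joint passes its speed limit or range.

## Working session

There is one attempt and no reset: what is moved stays moved. The work goes in short steps, Python scripts to look and compute and a tool call to move; the robot and the scene stay as the last step left them, time stands still between calls to the robot, and variables do not carry over. Pictures are saved under pics/ and viewed, about 8 in all and at most 12, crops included, and the job is handed in when it is done.

Besides the shell and the picture viewer there is one more tool, called after "Emit:" by a JSON object that holds its "name" and its "arguments". carry_out: Moves the arm, as the interface text tells. Its arguments: {"type":"object","properties":{"steps":{"type":"array","items":{"type":"array"}},"gripper":{"type":"number"}},"required":["steps"]}

```bash
mkdir -p pics; ls
cat > h.py <<'E'
from station import r
import numpy as np, cv2
def save(cam,name):
    im=r.capture(cam); cv2.imwrite(f'pics/{name}.png',im[:,:,::-1]); return im
def proj(cam,P,cal=None):
    c=cal or r.calibration(cam); T=np.linalg.inv(np.array(c['world_from_camera'])); K=np.array(c['camera_matrix'])
    p=(T[:3,:3]@np.atleast_2d(P).T).T+T[:3,3]; p=p*[1,-1,-1]; q=(K@p.T).T; return q[:,:2]/q[:,2:]
def ray(cam,uv,cal=None):
    c=cal or r.calibration(cam); T=np.array(c['world_from_camera']); K=np.array(c['camera_matrix'])
    d=np.linalg.inv(K)@np.array([uv[0],uv[1],1.]); return T[:3,3],T[:3,:3]@(d*[1,-1,-1])
def onz(cam,uv,z,cal=None):
    o,d=ray(cam,uv,cal); return o+d*(z-o[2])/d[2]
E
python3 - <<'E'
from h import *
s=r.sense(); print(s['tcp_pos'],np.round(s['ee_rot'],3),s['gripper_width'],s['time_s'])
c=r.calibration('scene'); print({k:(np.round(v,3).tolist() if not isinstance(v,str) else v) for k,v in c.items()})
a=save('scene','a_scene'); b=save('side','a_side')
for cam in ['scene','side']:
    for t in ['replicator','replicator_grip','park_tray','blue_plate','blue_plate_top','white_plate','carton','jar','cup']:
        for d in r.place_of(cam,t)[:2]: print(cam,t,np.round(d['centre'],3),round(d['confidence'],2))
E
```

```text
pics
[0.18974546 0.59487241 0.22145909] [[ 0.953 -0.304 -0.001]
 [-0.304 -0.953 -0.002]
 [ 0.     0.002 -1.   ]] 0.9975073073333546 0.0
{'camera_matrix': [[566.655, 0.0, 315.208], [0.0, 566.655, 238.584], [0.0, 0.0, 1.0]], 'world_from_camera': [[-0.768, 0.499, -0.402, 0.09], [-0.641, -0.585, 0.498, 0.55], [0.014, 0.639, 0.769, 0.966], [0.0, 0.0, 0.0, 1.0]]}
scene replicator [ 0.486 -0.241  0.001] 0.8
scene replicator [0.459 0.193 0.   ] 0.4
scene replicator_grip [ 0.488 -0.243  0.087] 0.78
scene park_tray [ 0.484 -0.244  0.005] 0.98
scene park_tray [0.609 0.202 0.018] 0.73
scene blue_plate [0.605 0.2   0.002] 0.88
scene blue_plate_top [0.609 0.201 0.019] 0.61
scene carton [ 0.546 -0.04  -0.   ] 0.76
scene jar [ 0.406 -0.018  0.002] 0.73
scene cup [ 0.698 -0.056  0.   ] 0.79
side replicator [ 0.489 -0.24   0.005] 0.75
side replicator_grip [ 0.486 -0.242  0.089] 0.86
side park_tray [ 0.488 -0.243  0.001] 0.74
side blue_plate [ 0.608  0.199 -0.001] 0.81
side white_plate [0.459 0.198 0.001] 0.83
side white_plate [ 0.409 -0.015  0.004] 0.37
side carton [ 0.547 -0.041 -0.001] 0.89
side jar [ 0.411 -0.017  0.007] 0.71
side cup [ 0.699 -0.052  0.001] 0.85
```

View pics/a_scene.png

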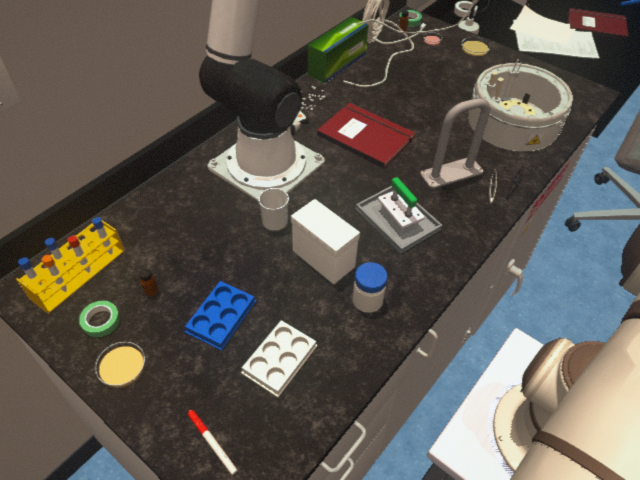

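View pics/a_side.png

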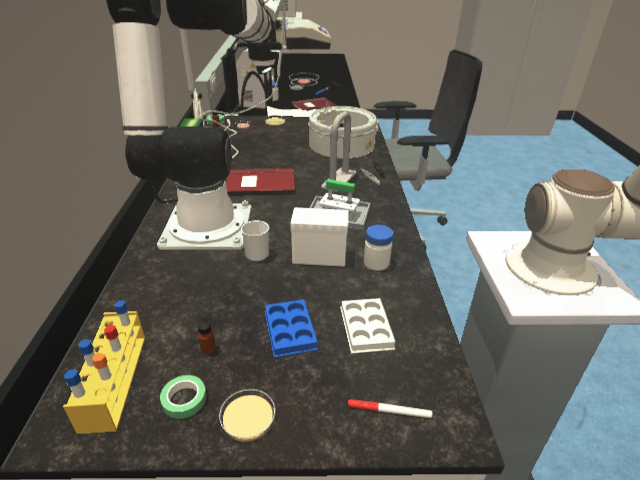

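The scene shows the replicator in the tray with its green handle at about (404,192) and a tap-like arch behind it at (455,140). The carton is at (325,240), the blue plate at (220,313), which is the farther one, and the white plate at (280,357). The side view agrees: handle (341,185), blue plate (291,327). Next I'll measure the handle and plate angles and the arch.

```bash
cat > m1.py <<'E'
from h import *
cal={c:r.calibration(c) for c in('scene','side')}
def tri(u,v):
    (o,d),(p,e)=ray('scene',u,cal['scene']),ray('side',v,cal['side'])
    t=np.linalg.lstsq(np.c_[d,-e],p-o,rcond=None)[0]; a,b=o+d*t[0],p+e*t[1]; return np.round((a+b)/2,3),round(np.linalg.norm(a-b),4)
for cam in cal:
    im=cv2.imread(f'pics/a_{cam}.png'); hsv=cv2.cvtColor(im,cv2.COLOR_BGR2HSV)
    def comp(lo,hi,uv):
        m=cv2.inRange(hsv,lo,hi); n,l,s,c=cv2.connectedComponentsWithStats(m)
        k=1+np.argmin(np.linalg.norm(c[1:]-uv,axis=1)+1000*(s[1:,4]<30)); return l==k
    hd=comp((50,100,50),(75,255,255),{'scene':(404,192),'side':(341,185)}[cam])
    ys,xs=np.nonzero(hd); W=np.array([onz(cam,(x,y),.089,cal[cam])[:2] for x,y in zip(xs,ys)])
    print(cam,'handle px',xs.mean(),ys.mean(),cv2.minAreaRect(W.astype(np.float32)*1000))
    bl=comp((100,150,40),(130,255,255),{'scene':(220,313),'side':(291,327)}[cam])
    ys,xs=np.nonzero(bl); W=np.array([onz(cam,(x,y),.02,cal[cam])[:2] for x,y in zip(xs,ys)])
    print('blue',xs.mean(),ys.mean(),cv2.minAreaRect(W.astype(np.float32)*1000))
print('arch top',tri((478,103),(343,113)))
print('arch base corners scene z0',[np.round(onz('scene',u,0,cal['scene']),3) for u in[(421,172),(432,187),(484,170),(470,158)]])
print('robot2 elbow',tri((288,108),(205,140)))
print('robot2 elbow px at z.3',np.round(onz('scene',(300,105),.3,cal['scene']),3))
E
python3 m1.py
```

```text
scene handle px 403.7936046511628 191.25581395348837 ((487.7701110839844, -243.97991943359375), (27.991374969482422, 92.99102783203125), 67.72185516357422)
blue 219.75205377147125 314.8200149365198 ((602.804931640625, 204.59255981445312), (91.23026275634766, 131.93212890625), 12.254826545715332)
side handle px 340.428 185.404 ((489.56817626953125, -244.19378662109375), (52.70855712890625, 85.58997344970703), 70.8714599609375)
blue 289.75854513584574 327.99649430324274 ((609.1683959960938, 210.0870361328125), (84.51787567138672, 140.57553100585938), 12.561539649963379)
arch top (array([ 0.468, -0.477,  0.203]), np.float64(0.0073))
arch base corners scene z0 [array([ 0.533, -0.408,  0.   ]), array([ 0.484, -0.381,  0.   ]), array([ 0.418, -0.516,  0.   ]), array([ 0.466, -0.532,  0.   ])]
robot2 elbow (array([ 0.804, -0.208,  0.206]), np.float64(0.0577))
robot2 elbow px at z.3 [ 0.671 -0.115  0.3  ]
```

```bash
cat >> h.py <<'E'
def go(p,ang=None):
    """shift (cm, tool axes) and twist to bring TCP to p with tool x at world angle ang"""
    s=r.sense(); R=np.array(s['ee_rot']); a0=np.degrees(np.arctan2(R[1,0],R[0,0]))
    tw=0 if ang is None else -((ang-a0+180)%360-180)
    print('at',np.round(s['tcp_pos'],4),'ang',round(a0,2),'tilt z',np.round(R[:,2],4),'q',np.round(s['joints'],1),'F',np.round(s['wrist_force'],1),'w',round(s['gripper_width'],3),'t',s['time_s'])
    print('shift cm',np.round(R.T@(np.array(p)-s['tcp_pos'])*100,2),'twist',round(tw,2))
E
python3 - <<'E'
from h import *
s=r.sense();T=np.array(r.calibration('wrist')['world_from_camera']);R=np.array(s['ee_rot'])
print('cam in tool',np.round(R.T@(T[:3,3]-s['tcp_pos']),3),'look',np.round(R.T@-T[:3,2],3))
go([.60,.19,.30],-17.7)
go([.487,-.243,.22],-21)
E
```

```text
cam in tool [ 0.082 -0.001 -0.161] look [-0.294  0.     0.956]
at [0.1899 0.5954 0.2225] ang -17.69 tilt z [-0. -0. -1.] q [ 87.1  22.    0.5  -0.  -68.4 -14.8] F [-0.4  1.  -0.4] w 1.002 t 1.0
shift cm [51.39 26.16 -7.75] twist 0.01
at [0.1899 0.5954 0.2225] ang -17.69 tilt z [-0. -0. -1.] q [ 87.1  22.    0.5  -0.  -68.4 -14.8] F [-0.4  1.  -0.4] w 1.002 t 1.0
shift cm [53.78 70.85  0.26] twist 3.31
```

Emit:
{"name": "carry_out", "arguments": {"steps": [[[4, 2, -0.5], 0], [[8, 4, -1], 0], [[12, 6, -2], 0], [[16, 8, -3], 0], [[20, 10, -4], 0], [[24, 12.2, -4], 0], [[28, 14.2, -4], 0], [[32, 16.3, -4], 0], [[36, 18.3, -4], 0], [[40, 20.4, -4], 0], [[44, 22.4, -4], 0], [[48, 24.4, -4], 0], [[51.5, 26.2, -4], 0], [[51.5, 26.2, -4], 0], [[51.5, 26.2, -4], 0]], "gripper": 1}}

```text
time_s: 2.5
tcp_pos: [0.6012, 0.1885, 0.262]
ee_rot: [[0.952, -0.306, -0.001], [-0.306, -0.952, -0.0], [-0.001, 0.0, -1.0]]
wrist_force: [0.5, 0.1, -0.4]
gripper_width: 1.0
```

```bash
cat > m2.py <<'E'
from h import *
import pickle
cal=r.calibration('wrist'); im=save('wrist','b_plate'); pickle.dump(cal,open('b.pkl','wb'))
print([ (np.round(d['centre'],4),d['confidence']) for d in r.place_of('wrist','blue_plate_top')[:2]])
hsv=cv2.cvtColor(im,cv2.COLOR_RGB2HSV); m=cv2.inRange(hsv,(100,120,40),(130,255,255))
n,l,s,c=cv2.connectedComponentsWithStats(m); k=1+np.argmax(s[1:,4])
ys,xs=np.nonzero(l==k); W=np.array([onz('wrist',(x,y),.02,cal)[:2] for x,y in zip(xs,ys)])
print('px',xs.min(),xs.max(),ys.min(),ys.max(),'rect',cv2.minAreaRect(W.astype(np.float32)*1000))
go([.60,.06,.26]); go([.487,-.243,.22],-21)
E
python3 m2.py
```

```text
[(array([0.6085, 0.2052, 0.02  ]), 0.66)]
px 248 370 141 252 rect ((610.5758056640625, 199.17832946777344), (83.77962493896484, 123.49054718017578), 12.506731986999512)
at [0.6004 0.1898 0.2626] ang -17.66 tilt z [-2.e-04  1.e-04 -1.e+00] q [ 32.2  21.2   4.9  -0.  -73.7  40.1] F [-0.8 -0.6  0.1] w 1.0 t 2.6
shift cm [ 3.9  12.38  0.26] twist 0
at [0.6004 0.1898 0.2626] ang -17.66 tilt z [-2.e-04  1.e-04 -1.e+00] q [ 32.2  21.2   4.9  -0.  -73.7  40.1] F [-0.8 -0.6  0.1] w 1.0 t 2.6
shift cm [ 2.32 44.68  4.25] twist 3.34
```

View pics/b_plate.png

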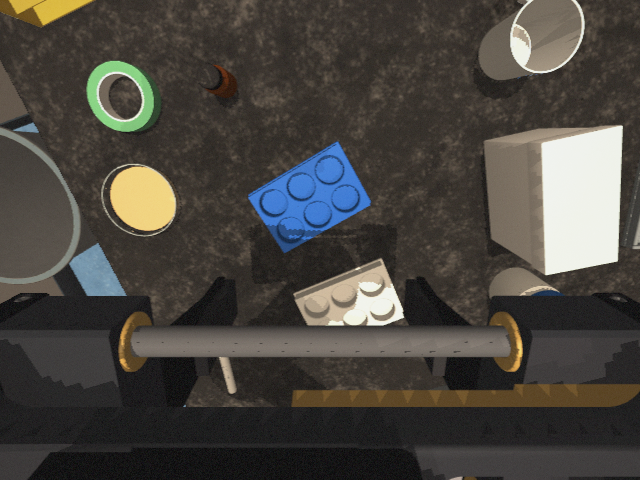

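The wrist view shows the blue plate's top face with corners at about (248,198), (338,143), (370,202) and (285,252), and nothing in its wells. I put its centre at about (0.6105, 0.199) with the long axis at 102.5°. Next is the replicator.

Emit:
{"name": "carry_out", "arguments": {"steps": [[[0.2, 3, 0.2], 0.3], [[0.4, 7, 0.5], 0.6], [[0.6, 11, 1], 0.9], [[0.8, 15, 1.2], 1.2], [[1, 19, 1.5], 1.5], [[1.2, 23, 1.5], 1.8], [[1.4, 27, 1.5], 2.1], [[1.6, 31, 1.5], 2.4], [[1.8, 35, 2], 2.7], [[2, 39, 3], 3], [[2.2, 43, 4], 3.3], [[2.3, 44.7, 4.2], 3.3], [[2.3, 44.7, 4.2], 3.3], [[2.3, 44.7, 4.2], 3.3]]}}

```text
time_s: 4.0
tcp_pos: [0.487, -0.2423, 0.2209]
ee_rot: [[0.934, -0.357, 0.001], [-0.357, -0.934, 0.0], [0.0, -0.0, -1.0]]
wrist_force: [0.3, 0.6, 0.3]
gripper_width: 0.998
```

```bash
cat > m3.py <<'E'
from h import *
cal=r.calibration('wrist'); im=save('wrist','c_rep')
print([ (np.round(d['centre'],4),round(d['confidence'],2)) for d in r.place_of('wrist','replicator_grip')[:2]+r.place_of('wrist','park_tray')[:1]])
hsv=cv2.cvtColor(im,cv2.COLOR_RGB2HSV); m=cv2.inRange(hsv,(50,100,40),(75,255,255))
n,l,s,c=cv2.connectedComponentsWithStats(m); k=1+np.argmax(s[1:,4])
ys,xs=np.nonzero(l==k); W=np.array([onz('wrist',(x,y),.101,cal)[:2] for x,y in zip(xs,ys)])
print('px',xs.min(),xs.max(),ys.min(),ys.max(),'rect',cv2.minAreaRect(W.astype(np.float32)*1000))
go([.487,-.243,.07],-21)
E
python3 m3.py
```

```text
[(array([ 0.4836, -0.2475,  0.0871]), 0.62)]
px 312 330 182 273 rect ((490.0703430175781, -243.25924682617188), (14.670968055725098, 79.67899322509766), 68.12501525878906)
at [ 0.4874 -0.2418  0.221 ] ang -20.83 tilt z [ 8.e-04  0.e+00 -1.e+00] q [ -9.3  14.2 -11.2  -0.  -64.6  78.5] F [-0.4 -0.4 -0.7] w 0.996 t 4.15
shift cm [-0.    0.13 15.1 ] twist 0.17
```

View pics/c_rep.png

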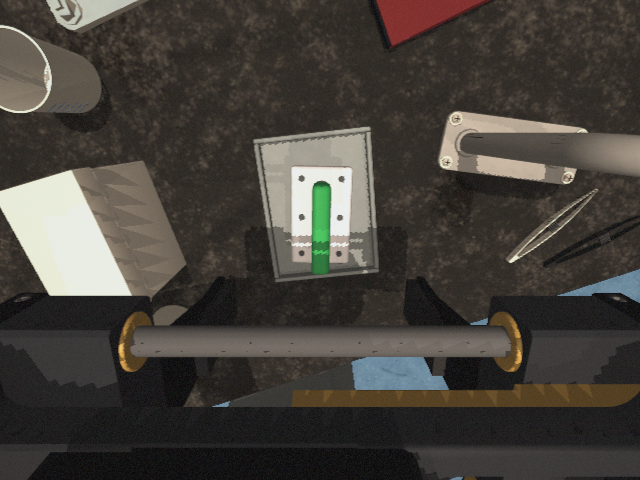

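The handle shows at (312–330, 182–273), pointing along the tool's x axis. The size it gives at z = 0.101, 80×15 mm, confirms the height. Descending.

Emit:
{"name": "carry_out", "arguments": {"steps": [[[0.2, 0.1, 2], 1], [[0.2, 0.1, 5], 1], [[0.2, 0.1, 8], 1], [[0.2, 0.1, 11], 1], [[0.2, 0.1, 13], 1], [[0.2, 0.1, 14.4], 1], [[0.2, 0.1, 15.1], 1], [[0.2, 0.1, 15.1], 1], [[0.2, 0.1, 15.1], 1]]}}

```text
time_s: 5.05
tcp_pos: [0.4898, -0.2433, 0.0709]
ee_rot: [[0.929, -0.371, 0.002], [-0.371, -0.929, -0.0], [0.002, -0.0, -1.0]]
wrist_force: [0.5, -0.2, 0.7]
gripper_width: 1.002
```

Run:
```python
from h import *
save('wrist','d_pre'); go([.489,-.2435,.07],-21.9)
```

```text
at [ 0.4899 -0.2434  0.0711] ang -21.79 tilt z [ 2.8e-03 -5.0e-04 -1.0e+00] q [ -9.4  23.6 -21.8   0.  -44.4  77.6] F [-0.3 -0.9  0.2] w 1.0 t 5.1
shift cm [-0.08  0.04  0.11] twist 0.11
```

View pics/d_pre.png

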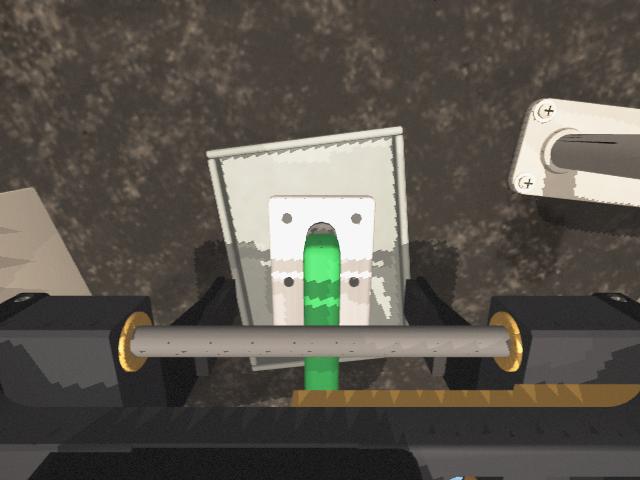

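The handle at (303–340, 222–390) lies centred between the fingers at (215–430, 290–370), so I'll close here.

Emit:
{"name": "carry_out", "arguments": {"steps": [[[0, 0, 0.1], 0], [[0, 0, 0.1], 0], [[0, 0, 0.1], 0], [[0, 0, 0.1], 0], [[0, 0, 0.1], 0], [[0, 0, 0.1], 0], [[0, 0, 0.1], 0], [[0, 0, 0.1], 0], [[0, 0, 0.1], 0], [[0, 0, 0.1], 0]], "gripper": -1}}

```text
time_s: 6.1
tcp_pos: [0.4899, -0.2434, 0.0701]
ee_rot: [[0.929, -0.371, 0.003], [-0.371, -0.929, -0.001], [0.003, -0.0, -1.0]]
wrist_force: [1.2, -0.1, -2.0]
gripper_width: 0.177
```

Emit:
{"name": "carry_out", "arguments": {"steps": [[[0, 0, 0], 0], [[0, 0, -0.5], 0], [[0, 0, -1.5], 0], [[0, 0, -3], 0], [[0, 0, -5], 0], [[0, 0, -7], 0], [[0, 0, -9], 0], [[0, 0, -11], 0], [[0, 0, -13], 0], [[0, 0, -15], 0], [[0, 0, -17], 0], [[0, 0, -18.5], 0], [[0, 0, -19], 0], [[0, 0, -19], 0], [[0, 0, -19], 0]]}}

```text
time_s: 7.6
tcp_pos: [0.4887, -0.243, 0.2591]
ee_rot: [[0.929, -0.371, 0.001], [-0.371, -0.929, 0.0], [0.001, -0.001, -1.0]]
wrist_force: [-0.2, 0.4, -2.8]
gripper_width: 0.182
```

Run:
```python
from h import *
a=save('wrist','e_w'); b=save('side','e_s')
cv2.imwrite('pics/e.png',np.hstack([cv2.resize(a,(400,300)),cv2.resize(b[60:300,200:520],(400,300))])[:,:,::-1])
print([(cam,np.round(d['centre'],4),round(d['confidence'],2)) for cam in('scene','side') if r.capture(cam) is not None for d in r.place_of(cam,'replicator')[:1]+r.place_of(cam,'replicator_grip')[:1]])
go([.6105,.199,.26],-77.5)
```

```text
[('scene', array([ 0.4858, -0.2396,  0.1925]), 0.72), ('scene', array([ 0.4861, -0.2434,  0.2765]), 0.94), ('side', array([ 0.4879, -0.2418,  0.1957]), 0.56), ('side', array([ 0.4886, -0.2416,  0.2791]), 0.84)]
at [ 0.4893 -0.2433  0.2598] ang -21.78 tilt z [ 2.2e-03 -5.0e-04 -1.0e+00] q [ -9.4  12.9  -7.3   0.  -69.8  77.6] F [-0.1 -0.8 -3.1] w 0.177 t 8.0
shift cm [-5.160e+00 -4.557e+01 -2.000e-02] twist 55.72
```

View pics/e.png

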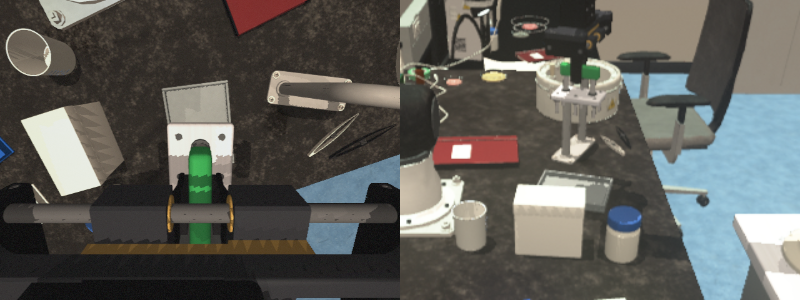

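The replicator is held and clear of the tray. In the wrist half the handle is at about (200,190) between the pads, and in the side half the block is upright at about (580,95). The straight line to the plate passes over the carton with about 8 cm of clearance.

Emit:
{"name": "carry_out", "arguments": {"steps": [[[-0.1, -0.8, 0], 1], [[-0.3, -2.5, 0], 3], [[-0.6, -5, 0], 6], [[-1, -8.2, 0], 10], [[-1.3, -11.4, 0], 14], [[-1.7, -14.6, 0], 18], [[-2, -17.8, 0], 22], [[-2.4, -21, 0], 26], [[-2.7, -24.2, 0], 30], [[-3.1, -27.4, 0], 34], [[-3.5, -30.6, 0], 38], [[-3.8, -33.8, 0], 42], [[-4.2, -37, 0], 46], [[-4.5, -40, 0], 49], [[-4.8, -42.6, 0], 52], [[-5, -44.4, 0], 54], [[-5.1, -45.3, 0], 55.3], [[-5.2, -45.6, 0], 55.7], [[-5.2, -45.6, 0], 55.7], [[-5.2, -45.6, 0], 55.7]]}}

```text
time_s: 10.0
tcp_pos: [0.6101, 0.1989, 0.2598]
ee_rot: [[0.217, -0.976, 0.002], [-0.976, -0.217, -0.001], [0.001, -0.002, -1.0]]
wrist_force: [1.0, 0.3, -4.4]
gripper_width: 0.181
```

Run:
```python
from h import *
go([.6105,.199,.15],-77.5)
for c in('scene','side'):
    save(c,'f_'+c)
    for t in('replicator','replicator_grip','blue_plate_top','carton','jar','cup','white_plate'):
        print(c,t,[(np.round(d['centre'],4),round(d['confidence'],2)) for d in r.place_of(c,t)[:1]])
a,b=[cv2.imread(f'pics/f_{c}.png') for c in('scene','side')]
cv2.imwrite('pics/f.png',np.hstack([cv2.resize(a[200:400,130:330],(400,400)),cv2.resize(b[190:390,200:400],(400,400))]))
```

```text
at [0.6101 0.1989 0.2598] ang -77.49 tilt z [ 1.8e-03 -8.0e-04 -1.0e+00] q [ 32.5  22.4   6.4   0.1 -73.9 -20. ] F [ 1.   0.3 -4.4] w 0.181 t 10.0
shift cm [-1.000e-02 -3.000e-02  1.098e+01] twist 0.01
scene replicator [(array([0.6092, 0.2034, 0.1917]), 0.55)]
scene replicator_grip [(array([0.6103, 0.2021, 0.2774]), 0.8)]
scene blue_plate_top [(array([0.61  , 0.2035, 0.0215]), 0.83)]
scene carton [(array([ 0.5442, -0.0399,  0.0006]), 0.66)]
scene jar [(array([ 0.4098, -0.0189, -0.0014]), 0.81)]
scene cup [(array([ 0.6972, -0.0563, -0.0041]), 0.85)]
scene white_plate [(array([ 0.4569,  0.1926, -0.0018]), 0.93)]
side replicator [(array([0.6089, 0.203 , 0.1935]), 0.67)]
side replicator_grip [(array([0.6127, 0.1998, 0.2779]), 0.98)]
side blue_plate_top [(array([0.6065, 0.2016, 0.0226]), 0.85)]
side carton [(array([ 0.5467, -0.0404, -0.0014]), 0.69)]
side jar [(array([ 0.4109, -0.0192,  0.0055]), 0.56)]
side cup [(array([ 0.6957, -0.0551, -0.0013]), 0.64)]
side white_plate [(array([0.4548, 0.1935, 0.    ]), 0.59)]
```

View pics/f.png

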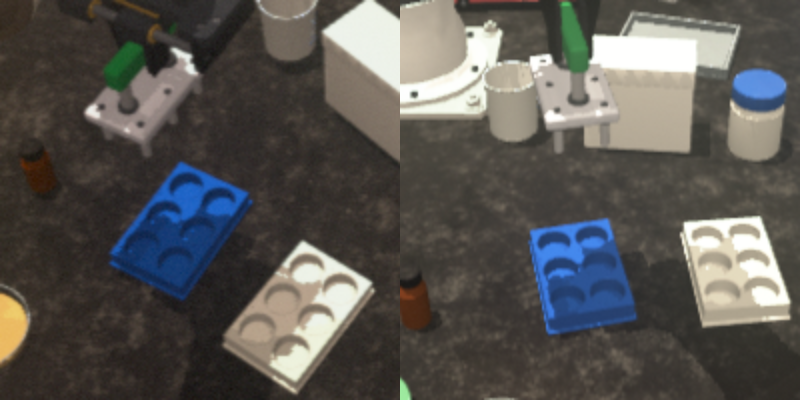

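The held replicator is over the plate, block at (145,100) left and (575,95) right. The plate is unobstructed at (180,230) left and (582,275) right. I'll refine the plate pose by silhouette fit in three views.

```bash
cat > fit.py <<'E'
from h import *
import pickle
from scipy.optimize import minimize
V=[('b_plate',pickle.load(open('b.pkl','rb')),(315,195)),('a_scene',r.calibration('scene'),(220,313)),('a_side',r.calibration('side'),(291,327))]
def mask(n,uv):
    hsv=cv2.cvtColor(cv2.imread(f'pics/{n}.png'),cv2.COLOR_BGR2HSV)
    m=cv2.morphologyEx(cv2.inRange(hsv,(100,110,25),(130,255,255)),cv2.MORPH_CLOSE,np.ones((3,3)))
    l=cv2.connectedComponents(m)[1]; k=np.bincount(l[uv[1]-15:uv[1]+15,uv[0]-15:uv[0]+15][l[uv[1]-15:uv[1]+15,uv[0]-15:uv[0]+15]>0]).argmax()
    return cv2.resize((l==k).astype(np.uint8),None,fx=4,fy=4,interpolation=0)
M=[mask(n,u) for n,_,u in V]
C=np.array([[x,y,z] for x in(-.0635,.0635) for y in(-.0425,.0425) for z in(0,.02)])
def cost(p,idx):
    a=np.radians(p[2]); R=np.array([[np.cos(a),-np.sin(a),0],[np.sin(a),np.cos(a),0],[0,0,1]]); s=0
    for i in idx:
        q=proj('',C@R.T+[p[0]/1e3,p[1]/1e3,0],V[i][1]); h=cv2.convexHull((q*4+1.5).astype(np.float32)).round().astype(np.int32)
        m=np.zeros_like(M[i]); cv2.fillConvexPoly(m,h,1); s+=(m!=M[i]).sum()/M[i].sum()
    return s
for idx in([0],[1],[2],[0,1,2]):
    o=minimize(cost,[609,200,102.5],args=(idx,),method='Nelder-Mead',options=dict(initial_simplex=[[609,200,102.5],[616,200,102.5],[609,207,102.5],[609,200,107]],xatol=.1))
    print(idx,np.round(o.x,1),round(o.fun,3))
E
python3 fit.py
```

```text
[0] [609.5 199.5 102.5] 0.056
[1] [607.7 201.2 102.9] 0.031
[2] [610.5 200.1 102.1] 0.049
[0, 1, 2] [608.9 200.4 102.2] 0.153
```

Emit:
{"name": "carry_out", "arguments": {"steps": [[[-0.1, 0.1, 1], 0], [[-0.1, 0.1, 3], 0], [[-0.1, 0.1, 5], 0], [[-0.1, 0.1, 7], 0], [[-0.1, 0.1, 9], 0], [[-0.1, 0.1, 11], 0], [[-0.1, 0.1, 12.5], 0], [[-0.1, 0.1, 14], 0], [[-0.1, 0.1, 15], 0], [[-0.1, 0.1, 15.8], 0], [[-0.1, 0.1, 16.2], 0], [[-0.1, 0.1, 16.4], 0], [[-0.1, 0.1, 16.4], 0], [[-0.1, 0.1, 16.4], 0], [[-0.1, 0.1, 16.4], 0]]}}

```text
time_s: 12.3
tcp_pos: [0.6097, 0.2003, 0.0964]
ee_rot: [[0.217, -0.976, 0.003], [-0.976, -0.217, 0.0], [0.001, -0.003, -1.0]]
wrist_force: [0.4, -0.0, -3.6]
gripper_width: 0.182
```

Run:
```python
from h import *
go([.609,.200,.0958],-77.6)
for c in('scene','side'):
    save(c,'g_'+c)
    for t in('replicator','replicator_grip','blue_plate_top'):
        print(c,t,[(np.round(d['centre'],4),round(d['confidence'],2)) for d in r.place_of(c,t)[:1]])
    # expected pin axes: tips (z .031) red, pin tops (z .059) and block corners yellow
    s=r.sense(); a=np.radians(-77.6); R=np.array([[np.cos(a),-np.sin(a)],[np.sin(a),np.cos(a)]])
    im=cv2.resize(cv2.imread(f'pics/g_{c}.png'),None,fx=4,fy=4,interpolation=cv2.INTER_CUBIC)
    def dots(L,z,o,col):
        P=np.c_[np.array(L)@R.T+o,np.full(len(L),z)]
        for q in proj(c,P): cv2.circle(im,tuple(int(v) for v in q*4+1.5),3,col,-1)
    G=[(x*.0385,y*.0385) for x in(-1,0,1) for y in(-.5,.5)]; t=s['tcp_pos'][:2]
    dots(G,s['tcp_pos'][2]-.065,t,(0,0,255)); dots([(x,y) for x in(-.05,.05) for y in(-.03,.03)],s['tcp_pos'][2]-.025,t,(0,255,255))
    dots([(x,y) for x in(-.0635,.0635) for y in(-.0425,.0425)],.02,[.609,.2],(0,255,0))
    u=proj(c,[[.609,.2,.04]])[0]*4; x,y=int(u[0])-200,int(u[1])-220
    cv2.imwrite(f'pics/gc_{c}.png',im[y:y+440,x:x+400])
cv2.imwrite('pics/g.png',np.hstack([cv2.imread(f'pics/gc_{c}.png') for c in('scene','side')]))
```

```text
at [0.6097 0.2003 0.0964] ang -77.48 tilt z [ 3.2e-03  1.0e-04 -1.0e+00] q [ 32.7  29.7  -6.5   0.1 -53.7 -20.2] F [ 0.4 -0.  -3.6] w 0.182 t 12.3
shift cm [0.02 0.08 0.06] twist 0.12
scene replicator [(array([0.6083, 0.2063, 0.0293]), 0.58)]
scene replicator_grip [(array([0.6106, 0.2012, 0.1156]), 0.8)]
scene blue_plate_top []
side replicator [(array([0.6095, 0.2042, 0.0354]), 0.85)]
side replicator_grip [(array([0.6097, 0.2033, 0.113 ]), 0.73)]
side blue_plate_top [(array([0.6075, 0.201 , 0.0182]), 0.71)]
```

View pics/g.png

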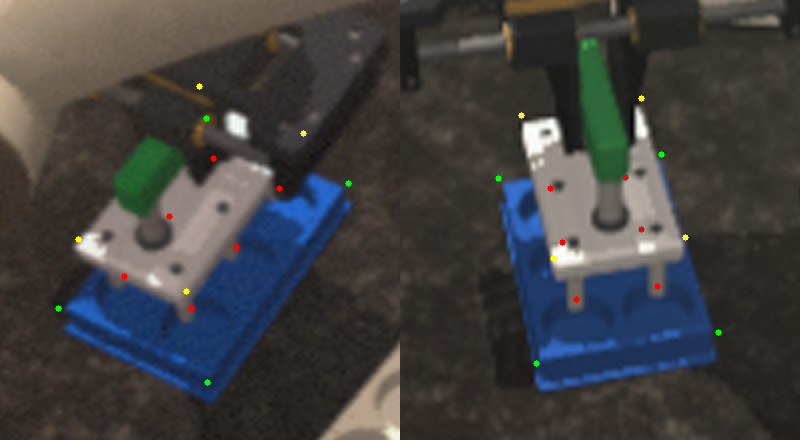

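Run:
```python
import cv2,numpy as np
from h import *
o=[]
for c,(w,h) in(('scene',(50,55)),('side',(50,55))):
    u=proj(c,[[.609,.2,.04]])[0].astype(int); im=cv2.imread(f'pics/g_{c}.png')
    x,y=u[0]-40,u[1]-25; k=im[y:y+75,x:x+80]; print(c,x,y)
    k=cv2.convertScaleAbs(cv2.resize(k,None,fx=5,fy=5,interpolation=cv2.INTER_CUBIC),alpha=1.7)
    o.append(k)
    a=np.radians(-77.5); R=np.array([[np.cos(a),-np.sin(a)],[np.sin(a),np.cos(a)]])
    for nm,L,z,t in(('tips',[(sx*.0385,sy*.01925) for sx in(-1,1) for sy in(-1,1)],.0314,(.6097,.2003)),('block',[(sx*.05,sy*.03) for sx in(-1,1) for sy in(-1,1)],.0714,(.6097,.2003)),('plate',[(sx*.0635,sy*.0425) for sx in(-1,1) for sy in(-1,1)],.02,(.609,.2)),('wells',[(sx*.0385,sy*.01925) for sx in(-1,1) for sy in(-1,1)],.02,(.609,.2))):
        P=np.c_[np.array(L)@R.T+t,np.full(4,z)]; print(nm,((proj(c,P)+.5-[x,y])*5).round().astype(int).tolist())
cv2.imwrite('pics/h.png',np.hstack(o))
```

```text
scene 178 279
tips [[192, 238], [108, 198], [302, 89], [219, 51]]
block [[186, 217], [51, 152], [332, 19], [201, -40]]
plate [[213, 331], [26, 239], [389, 82], [210, 1]]
wells [[198, 254], [114, 214], [306, 105], [224, 68]]
side 249 289
tips [[273, 210], [172, 226], [233, 74], [138, 88]]
block [[308, 149], [144, 175], [253, -24], [102, -3]]
plate [[350, 269], [123, 308], [279, 46], [75, 76]]
wells [[275, 231], [174, 247], [235, 94], [141, 109]]
```

View pics/h.png

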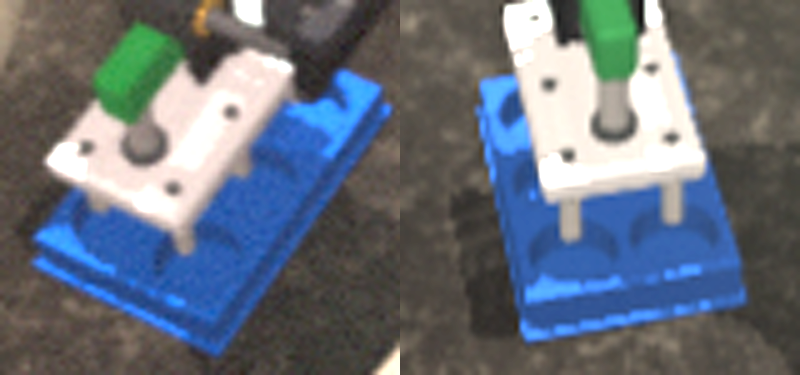

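The pins hang over their wells: side-view tips are at (570,240) and (673,224), with wells at (575,245) and (675,231). Both views hint that the replicator sits about 3 mm towards +y from where I assumed. I'll check this in the tool frame with the wrist camera, measuring from the block's visible edge.

Run:
```python
from h import *
s=r.sense(); cal=r.calibration('wrist'); im=save('wrist','i_w'); R=np.array(s['ee_rot']); p=np.array(s['tcp_pos'])
for n,x,y,z in[('block edge x+',.05,0,.025),('block edge x-',-.05,0,.025),('c+ +',.05,.03,.025),('c+ -',.05,-.03,.025),('c- +',-.05,.03,.025),('c- -',-.05,-.03,.025),('handle x+ top',.04,0,-.031),('handle x- top',-.04,0,-.031),('handle x- bot',-.04,0,-.007),('wells TCP',0,0,0)]:
    print(n,np.round(proj('',R@[x,y,z]+p,cal)[0],1), np.round(proj('',R@[x+.003,y,z]+p,cal)[0],1))
k=cv2.resize(im[140:340,215:430],None,fx=3.5,fy=3,interpolation=cv2.INTER_CUBIC); cv2.imwrite('pics/i.png',cv2.convertScaleAbs(k[:,:,::-1],alpha=1.3))
```

```text
block edge x+ [321.3 191.9] [321.3 186.4]
block edge x- [321.1 351. ] [321.1 346.8]
c+ + [376.8 192. ] [377.1 186.4]
c+ - [265.8 191.9] [265.6 186.4]
c- + [369.1 351. ] [369.3 346.9]
c- - [273.2 351. ] [273.  346.8]
handle x+ top [321.7 240.6] [321.7 233.3]
handle x- top [321.5 405.7] [321.5 400.4]
handle x- bot [321.3 371.3] [321.3 366.5]
wells TCP [321.4 296.8] [321.4 291.5]
```

View pics/i.png

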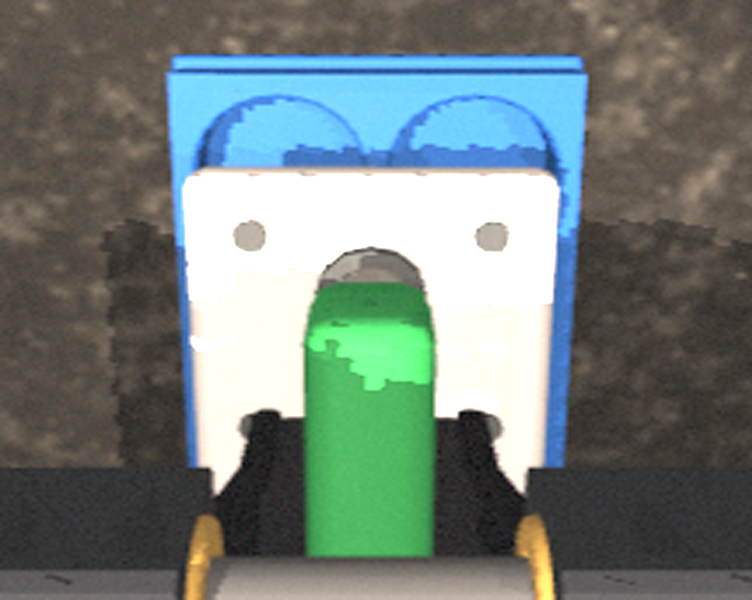

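Run:
```python
from h import *
s=r.sense(); cal=r.calibration('wrist'); R=np.array(s['ee_rot']); p=np.array(s['tcp_pos'])
f=lambda x,y,z: np.round((R.T@(onz('',(215+x/3.5-.4,140+y/3-.4),z,cal)-p))*1000,1)
print('plate far corners tool mm',f(168,72,.02),f(587,72,.02)); print('outer lip',f(172,57,.02),f(582,57,.02), f(172,57,.0),f(582,57,.0))
print('well top rims', f(280,96,.02), f(475,96,.02)); z=p[2]-.025
print('block',f(185,173,z),f(557,173,z)); print('screws',f(250,236,z),f(492,236,z))
```

```text
plate far corners tool mm [ 60.7 -39.3  76. ] [60.7 41.2 75.8]
outer lip [ 64.  -38.4  76. ] [64.  40.  75.8] [ 62.6 -41.6  96. ] [62.6 43.5 95.8]
well top rims [ 55.4 -17.9  75.9] [55.4 19.8 75.8]
block [ 47.1 -29.3  25.1] [47.1 28.5 25. ]
screws [ 35.4 -19.5  25.1] [35.4 18.8 25. ]
```

All three cues agree in the tool frame. The block is centred at about (−3.0, −0.4) mm and the wells at about (0, +1) mm, so I'll correct by +3 mm in x and +1 mm in y, and go 1 mm lower.

Emit:
{"name": "carry_out", "arguments": {"steps": [[[0.1, 0.05, 0], 0], [[0.2, 0.1, 0.05], 0], [[0.3, 0.1, 0.1], 0], [[0.3, 0.1, 0.1], 0], [[0.3, 0.1, 0.1], 0], [[0.3, 0.1, 0.1], 0], [[0.3, 0.1, 0.1], 0], [[0.3, 0.1, 0.1], 0]]}}

```text
time_s: 13.55
tcp_pos: [0.6091, 0.1971, 0.0948]
ee_rot: [[0.217, -0.976, 0.002], [-0.976, -0.217, -0.0], [0.001, -0.002, -1.0]]
wrist_force: [0.3, 0.3, -3.0]
gripper_width: 0.178
```

Run:
```python
from h import *
go([.609,.197,.0955],-77.5); s=r.sense(); print(np.abs(s['joint_velocities']).max())
im=save('wrist','j_w'); k=cv2.resize(im[140:340,215:430],None,fx=3.5,fy=3,interpolation=cv2.INTER_CUBIC)[:,:,::-1]
b=save('side','j_s')[270:390,240:360,::-1]
cv2.imwrite('pics/j.png',np.hstack([cv2.resize(k[:330],(400,330)),cv2.resize(b,(330,330),interpolation=cv2.INTER_CUBIC)]))
```

```text
at [0.6091 0.1971 0.0948] ang -77.48 tilt z [ 2.2e-03 -4.0e-04 -1.0e+00] q [ 32.4  29.7  -6.7   0.1 -53.5 -20. ] F [ 0.3  0.3 -3. ] w 0.178 t 13.55
shift cm [ 0.    0.01 -0.07] twist 0.02
0.14332384937028336
```

View pics/j.png

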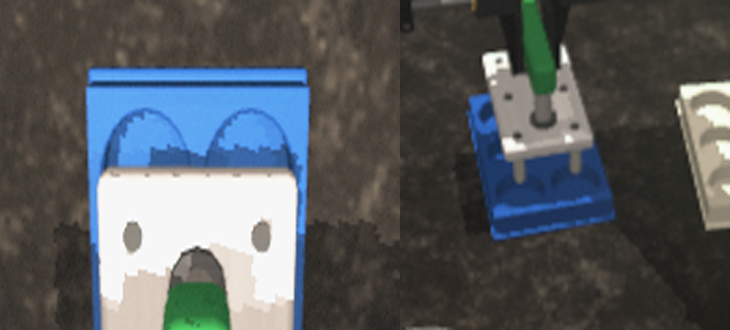

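The block is centred across the plate, at 97–297 against 88–310. The two visible front pins hang over the middles of their wells with a clear gap. Handing in.

```bash
python3 -c "
from h import *
print(r.finish_job())"
```

```text
the job is handed in; nothing more can be done
None
```

I took the replicator from the tray by its green handle, carried it over the carton with about 8 cm to spare, and handed in holding it over the blue plate at about 13.6 s.

- **Final pose:** the tool is level to about 0.1° and the grip is holding at 0.178 opening. The wrist force is about 3 N, which is just the load. The tips should be about 10 mm above the plate, worked out from the tool height when I gripped it.
- **Centring:** the last wrist and side views show the block centred on the plate, with the visible pins over the middles of their wells and nothing touching. I estimate about 2 mm of error.
- **A check that disagreed:** the wrist colour measurement of the handle before gripping was about 3 mm off along the bar. The fixed cameras, the networks and the block edge in the wrist view all showed this over the plate, so I shifted the replicator about 3 mm along the handle and 1 mm across it.
- **Other objects:** the networks' readings just before the descent put the carton, jar, beaker and white plate within about 5 mm of where they started. I did not measure them again after that.

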